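# Shut the pin-gauge case and slide it into its rack bay

## Robot

A 6-joint arm with a two-finger parallel gripper is mounted at the origin on a cart in front of the work surface, level with it; the furniture and walls round the work are solid. World frame = base frame: x ahead of the robot, y to its left, z up, the work surface at z = 0. Lengths are in m, angles in rad, forces in N, time in s.
With the tool pointing down it reaches from about 0.425 to 0.95 m from the base axis. Payload 3.5 kg.
Tool frame: the origin (TCP) lies at the very end of the fingers, on their centre line; the grasp point (between the pads) lies 19 mm behind it; z points along the fingers, y is the direction in which the jaws open and shut (so a half turn about z gives the same grasp; the last joint's range is limited). The gripper opens to 85 mm and grips with 20 to 120 N. Pads are 22 mm wide; open, the fingers measure 114 mm over their backs; the gripper's body (76 mm by 85 mm) begins 54 mm behind the grasp point. The pads swing forward as they close: fully open they stand 13 mm farther back than shut.
Start: joints at [-1.392, 0.286, 1.577, -0, 1.279, -0.15], TCP at [0.218, -0.639, 0.231] pointing down, gripper open.
Joint ranges: [-2.77, 2.77], [-0.9, 2.22], [0.21, 2.48], [-1.53, 4.67], [0.24, 2.81], [-2.84, 2.84]. Speed limits (rad/s): [2.79, 2.79, 3.14, 3.14, 3.14, 3.14].

## Interface

Orientations are given as a unit quaternion [x, y, z, w].
In Python, from rig import manip, viewer gives the robot as it stands. The module is installed in compiled form; this text tells all that it offers.
- The arm moves only by the tool drive_tool, never from a script. Its argument "deltas" is a list that holds one entry, the list of rows, each a list of 7 numbers: the turn, a rotation vector about the tool's x, y, z in rad, then the shift along the tool's x, y, z in cm, then the closure in counts, from 0 (fully open) to 255 (shut). In form: [[[ax, ay, az, dx, dy, dz, grip], ...]]. A call has 1 to 20 rows; each row is the pose to reach, as a shift and turn from the pose commanded when the call began, along the tool's axes at that moment; what a row does not reach only later rows make up. A row lasts 1/10 s, in which the tool goes at most 50 mm and 8.59 degrees, less where a joint would pass 70% of its speed; a pose out of reach is approached as far as the arm can. A call with a gripper value outside its range is refused whole. The fingers move at their own pace and stop on an object; "force" is the grip in N (left out, the last holds). Time passes only in rows, so rows that repeat a pose let the fingers close. It gives the time, the measured TCP pose, the force and the opening at its end, in the units of the state.
- manip.get_obs(): the state, without advancing time (a new reading comes with each control period).
- viewer.snapshot(name): name is "scene" or "side" or "wrist"; returns a dict with "img" (480x640x3 uint8, red, green, blue), "z_map" (480x640 float32, m along the optical axis (not along the pixel's ray), 0 where there is no reading), "fx", "fy", "cx", "cy" (pixels), "R" (3x3) and "t" (3): a world point X has camera coordinates R X + t. Camera axes: x right, y down, z forward; pixel columns grow to the right and rows downward; lengths in m; the calibration is good to about 2 mm. The wrist camera is an equidistant fisheye: a pixel r from the principal point sees the ray r / f radians off the axis. A picture is of the moment at which its call begins.
- manip.close_job(): hands the job in, once; it reports no verdict.
The state is a dict: "t": time; "qpos": joint angles; "qd": joint speeds; "joint_torque": joint torques, N m; "tool_pos": TCP position; "tool_rot": TCP orientation; "wrist_force": force on the tool from outside, world axes, zero at the start; "moment": the same for the moment, N m; "grip_width": finger opening in m.
Only numpy, scipy, OpenCV 4.12 (cv2) and the standard library are available. Lean on these libraries where they do the work, as an engineer would, in place of code of your own. Each camera call takes 0.05 s, during which the arm holds its last target. There are 200 camera calls.

## Task

Put the open pin-gauge case away: tip its lid shut, then push the case along the desk lengthwise into the one empty bay of the rack until it is fully home against the back of the bay, lid still shut. The lid has no catch, so slide the case and never lift it, and leave the two stored cases and everything else on the desk where they are.

Things in the scene. Friction and masses are not known exactly. Their poses are not given: they have to be found in the camera images.
- pin_case: loose flat blue case of gauge pins with a hinged clear lid, the one outside the rack: 72 mm wide (x), 140 long (y), 30 high when shut (20 without lid), about 0.24 kg. Origin: centre of its flat underside, z up. The hinge runs along the +x long side; the lid's free edge shuts down on the -x long side. At the start +y points roughly at the rack
- pin_case_lid (a joint): its lid, rad: 0 shut, 1.92 fully open (leaning back past upright). Hinge line at x = +38 mm, z = 20 mm in the case's frame; 74 mm from hinge to free edge: open, it stands 90 mm above the desk and reaches to x = +63 mm. About 0.04 kg, no catch; the damped hinge lets it sink only very slowly, so push it over from its back (from +x to -x) and press it right down
- sleeve_1: the empty bay: grey sheet-steel sleeve fixed to the desk, open underneath, so a case slides in off the desk top. Origin: middle of the mouth at desk height; +x runs into the bay. Inside 82 mm wide (y), 34 high; back stop at x = +112 mm: a case that is home has its centre at x = 42, y = 0 and its outer end 28 mm out of the mouth. Top at 37 mm; lips flare out over the 11 mm before the mouth
- sleeve_2: an occupied bay, the same sleeve as sleeve_1 with the same frame; the three stand side by side at 92 mm spacing, mouths in one line, in any order
- sleeve_3: an occupied bay, the same sleeve as sleeve_1 with the same frame
- stored_a: closed case like pin_case (its lid does not open), loose, home in sleeve_2; same size and origin; leave it
- stored_b: closed case like pin_case (its lid does not open), loose, home in sleeve_3; same size and origin; leave it
- tin_lid_a: bystander: gold tin lid, 103 mm across, 14 mm high, loose at the right of the desk; origin under its centre
- rod_clamp: bystander: small black rod clamp, 44x126x42 mm, long along its y, loose at the left of the work; origin under its centre

How it is judged:
On the way:
1. the lid is shut while the case is still outside the bay (value of joint pin_case_lid below 0.06 rad and x of pin_case in the frame of sleeve_1 below -0.03 m), for 0.2 s.
At the end, for the whole second after the job is handed in: the case lies flat in the empty bay, lengthwise, within 6 mm of the back stop, its lid shut (under 0.06 rad), at rest (x of pin_case in the frame of sleeve_1 between 0.036 and 0.047 m and y of pin_case in the frame of sleeve_1 between -0.009 and 0.009 m and angle between the y axis of pin_case and the x axis of sleeve_1, either way round below 0.12 rad and height (world z) of pin_case below 0.005 m and value of joint pin_case_lid below 0.06 rad and linear speed of pin_case below 0.01 m/s); the robot touches nothing.
It fails at once if the case is lifted off the desk (more than 12 mm) or tipped (more than 0.25 rad) (height (world z) of pin_case above 0.012 m or angle between pin_case's own z axis and vertical above 0.25 rad).
It fails at once if a stored case is moved more than 15 mm (distance of any of stored_a, stored_b from where it was at the start of the episode above 0.015 m).
It fails at once if the tin lid or the rod clamp is moved more than 20 mm (distance of any of tin_lid_a, rod_clamp from where it was at the start of the episode above 0.02 m).
It also fails if it takes over 70 s, if anything falls off the work surface, if the arm or the gripper's body presses on something with over 40 N, if the wrist force passes 120 N, or if a joint passes its speed limit or range.

## Working session

There is one attempt and no reset: what is moved stays moved. The work goes in short steps, Python scripts to look and compute and a tool call to move; the robot and the scene stay as the last step left them, time stands still between calls to the robot, and variables do not carry over. Pictures are saved under pics/ and viewed, about 8 in all and at most 12, crops included, and the job is handed in when it is done.

Besides the shell and the picture viewer there is one more tool, called after "Call:" as a command line: name --argument value ..., lists and objects as JSON in quotes. drive_tool: Moves the arm, as the interface text tells. Its arguments: {"type":"object","properties":{"deltas":{"type":"array","items":{"type":"array","items":{"type":"array","items":{"type":"number"}}}},"force":{"type":"number"}},"required":["deltas"]}

```bash
mkdir -p pics; cat > h.py <<'E'
import numpy as np,cv2
from rig import manip,viewer
def snap(n,f):
    s=viewer.snapshot(n); cv2.imwrite('pics/'+f,cv2.cvtColor(s['img'],cv2.COLOR_RGB2BGR)); np.savez('pics/'+f[:-4],**{k:s[k] for k in s}); return s
def world(s,u,v,z=None):
    # pinhole; z: world height plane, else depth
    d=np.array([(u-s['cx'])/s['fx'],(v-s['cy'])/s['fy'],1.]); R=s['R'];t=s['t']
    c=-R.T@t; r=R.T@d
    k=s['z_map'][int(v),int(u)] if z is None else (z-c[2])/r[2]
    return c+r*k
E
python3 - <<'E'
from h import *
print(manip.get_obs())
a=snap('scene','s1.png');b=snap('side','d1.png')
for s in(a,b):print(-s['R'].T@s['t'],s['R'][2],s['fx'])
E
```

```text
{'t': 0.0, 'qpos': array([-1.39204453e+00,  2.87157447e-01,  1.57818101e+00,  6.12640049e-06,
        1.27859712e+00, -1.50022024e-01]), 'qd': array([-0.00093376,  0.00037247, -0.00014477, -0.00105532,  0.00208047,
        0.00100198]), 'joint_torque': array([-1.56779886e-03, -4.05978906e+01, -2.92628628e+01, -1.37963343e-04,
        5.71805664e-03, -5.49730181e-07]), 'tool_pos': array([ 0.21784295, -0.63818656,  0.22995048]), 'tool_rot': array([ 9.86518340e-01,  1.63646550e-01, -1.38953107e-05, -1.17138279e-03]), 'wrist_force': array([-0.09513106,  0.08820341, -0.12218756]), 'moment': array([-0.00524932,  0.00091152, -0.00429234]), 'grip_width': 0.08535342657472647}
[0.2177649  0.63065119 0.71317656] [ 0.35393355 -0.6852374  -0.63653809] 524.3189023522497
[0.40032197 0.52473636 0.60718031] [ 0.22411534 -0.70774143 -0.66998088] 454.8424938445247
```

View pics/s1.png

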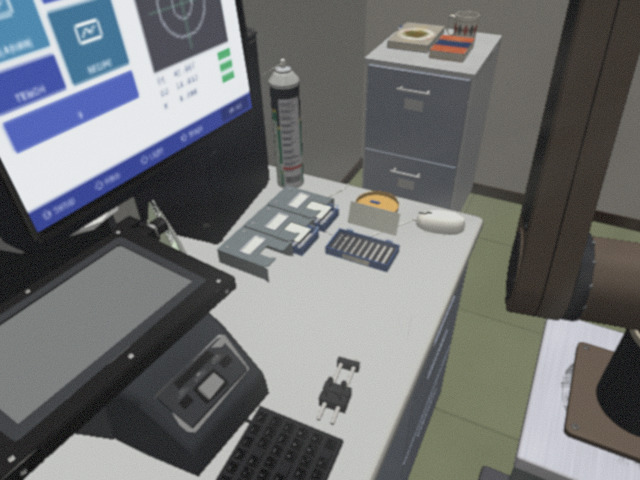

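View pics/d1.png

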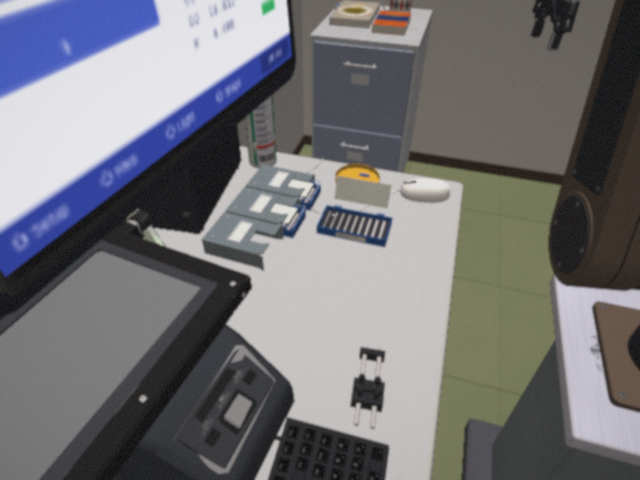

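The rack's three bays sit at about (280,230) in the scene view. The nearest one, at (255,262), is empty. The open case is at (363,250) with its lid standing behind it at (374,215), and the tin lid is behind that at (378,200). I'll enlarge this area.

```bash
python3 - <<'E'
from h import *
im=cv2.imread('pics/s1.png')[170:300,210:410]; cv2.imwrite('pics/s1c.png',cv2.resize(im,None,fx=4,fy=4,interpolation=cv2.INTER_CUBIC))
im=cv2.imread('pics/d1.png')[155:280,195:395]; cv2.imwrite('pics/d1c.png',cv2.resize(im,None,fx=4,fy=4,interpolation=cv2.INTER_CUBIC))
E
```

```text
(no output)
```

View pics/s1c.png

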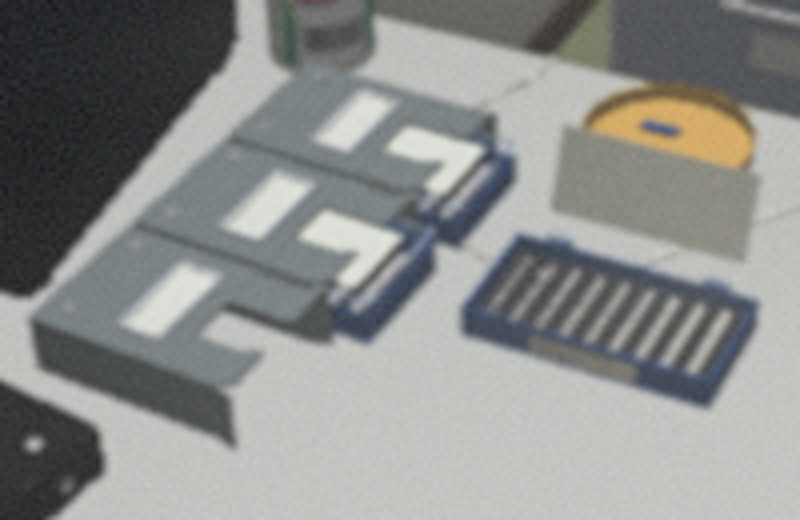

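View pics/d1c.png

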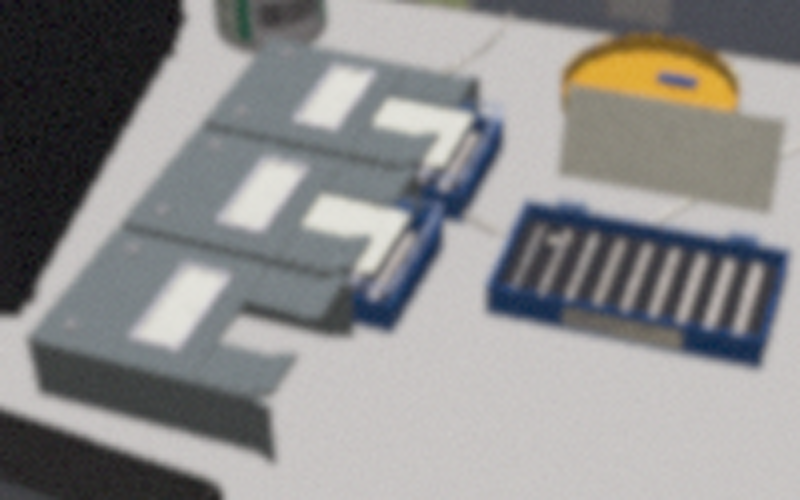

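Both crops show the same layout. In the scene crop the case rim corners are at (465,305), (712,380), (757,297) and (520,237). The rack's back edge runs from (35,318) to (305,70).

```bash
python3 - <<'E'
from h import *
S={'s':(dict(np.load('pics/s1.npz')),210,170),'d':(dict(np.load('pics/d1.npz')),195,155)}
P={'s':dict(cFL=(466,308,.02),cFR=(712,380,.02),cBR=(757,300,.02),cBL=(520,237,.02),bFL=(465,332,0),bFR=(708,406,0),
 r1=(35,318,.037),r2=(137,228,.037),r3=(235,140,.037),r4=(305,70,.037),lipL=(235,445,0),wallb=(42,370,0),mouthTopL=(228,385,.037),f2R=(437,228,.02),f2Lb=(366,341,0),f3R=(515,150,.02),f3Lb=(455,243,0),
 lidTL=(565,128,.09),lidTR=(760,178,.09),tin=(672,125,.014)),
'd':dict(cFL=(490,288,.02),cFR=(765,340,.02),cBR=(787,255,.02),cBL=(530,205,.02),bFL=(490,308,0),bFR=(762,364,0),
 r1=(32,342,.037),r2=(127,227,.037),r3=(208,126,.037),r4=(270,45,.037),lipL=(272,460,0),wallb=(42,390,0),mouthTopL=(268,400,.037),f2R=(440,205,.02),f2Lb=(390,328,0),f3R=(502,118,.02),f3Lb=(458,218,0),
 lidTL=(570,88,.09),lidTR=(784,122,.09),tin=(650,80,.014))}
for k in P['s']:
    o=[]
    for c in 'sd':
        s,a,b=S[c]; u,v,z=P[c][k]; o.append(world(s,a+u/4,b+v/4,z)[:2].round(4)); o.append(world(s,round(a+u/4),round(b+v/4)).round(3))
    print(k,*o)
s,a,b=S['s']
# heights/grid of rod clamp and monitor
for u,v in[(348,362),(336,400),(240,285),(120,260)]:print(world(s,u,v).round(3))
E
```

```text
cFL [ 0.5945 -0.128 ] [ 0.597 -0.13   0.017] [ 0.5927 -0.1277] [ 0.593 -0.133  0.015]
cFR [ 0.4584 -0.1288] [ 0.46  -0.134  0.015] [ 0.4562 -0.1302] [ 0.457 -0.138  0.013]
cBR [ 0.4596 -0.1981] [ 0.46  -0.199  0.019] [ 0.4572 -0.1963] [ 0.459 -0.222 -0.002]
cBL [ 0.5944 -0.1953] [ 0.596 -0.199  0.018] [ 0.5919 -0.1971] [ 0.592 -0.201  0.018]
bFL [ 0.5971 -0.1317] [ 0.597 -0.13   0.001] [ 0.5948 -0.1351] [ 0.592 -0.129  0.006]
bFR [ 0.4601 -0.1312] [ 0.459 -0.129  0.   ] [ 0.4564 -0.1349] [ 0.456 -0.137 -0.002]
r1 [ 0.7808 -0.0095] [ 0.78  -0.009  0.036] [ 0.7792 -0.0091] [ 0.781 -0.012  0.035]
r2 [ 0.7748 -0.0959] [ 0.775 -0.096  0.037] [ 0.7735 -0.0997] [ 0.775 -0.102  0.034]
r3 [ 0.7692 -0.1894] [ 0.772 -0.194  0.033] [ 0.7691 -0.1909] [ 0.771 -0.195  0.035]
r4 [ 0.7686 -0.2695] [ 0.77  -0.27   0.035] [ 0.7667 -0.2732] [ 0.769 -0.276  0.036]
lipL [ 0.6628 -0.0041] [ 0.661 -0.003  0.003] [ 0.6603 -0.0039] [ 0.66  -0.003  0.001]
wallb [ 0.7835 -0.0106] [ 0.786 -0.012 -0.001] [ 0.7832 -0.0144] [ 0.779 -0.01   0.006]
mouthTopL [ 0.6648 -0.0068] [ 0.665 -0.007  0.037] [ 0.66   -0.0058] [ 0.678 -0.042 -0.002]
f2R [ 0.639  -0.1836] [ 0.647 -0.197  0.008] [ 0.6367 -0.1833] [ 0.641 -0.195  0.011]
f2Lb [ 0.6412 -0.1029] [ 0.638 -0.099  0.005] [ 0.638  -0.1059] [ 0.637 -0.101  0.004]
f3R [ 0.6313 -0.2688] [ 0.641 -0.291  0.002] [ 0.6279 -0.2671] [ 0.638 -0.298 -0.002]
f3Lb [ 0.6358 -0.1989] [ 0.633 -0.195  0.003] [ 0.6321 -0.1996] [ 0.631 -0.199 -0.001]
lidTL [ 0.5742 -0.2071] [ 0.584 -0.228  0.074] [ 0.5757 -0.2072] [ 0.58  -0.23   0.074]
lidTR [ 0.467  -0.2074] [ 0.473 -0.229  0.075] [ 0.4692 -0.2099] [ 0.481 -0.339 -0.002]
tin [ 0.562  -0.3383] [ 0.569 -0.357  0.001] [ 0.5598 -0.336 ] [ 0.563 -0.359 -0.002]
[0.433 0.124 0.017]
[0.419 0.201 0.022]
[ 0.71   0.029 -0.001]
[0.761 0.234 0.206]
```

Call:
drive_tool --deltas '[[[0,0,-0.1,3.4,-2.1,0,0],[0,0,-0.2,6.8,-4.1,0,0],[0,0,-0.3,10.2,-6.2,0,0],[0,0,-0.4,13.7,-8.3,1,0],[0,0,-0.5,17.1,-10.4,2,0],[0,0,-0.6,20.5,-12.4,3,0],[0,0,-0.7,23.9,-14.5,4,0],[0,0,-0.8,27.3,-16.6,5,0],[0,0,-0.9,30.7,-18.7,6,0],[0,0,-1.0,34.2,-20.7,7,0],[0,0,-1.1,37.6,-22.8,8,0],[0,0,-1.2,41.0,-24.9,8,0],[0,0,-1.242,41.0,-24.9,8,0],[0,0,-1.242,41.0,-24.9,8,0],[0,0,-1.242,41.0,-24.9,8,0]]]'

```text
t: 1.6
tool_pos: [0.5253, -0.2708, 0.151]
tool_rot: [0.707, 0.707, -0.0, -0.0]
wrist_force: [-0.3, -0.6, 0.1]
grip_width: 0.0855
```

```bash
python3 - <<'E'
from h import *
s=snap('wrist','w1.png');print(s['fx'],s['cx'],s['cy'],s['R'],-s['R'].T@s['t'])
E
```

```text
371.64829954431775 322.40510234093193 236.7991676771374 [[ 9.99999394e-01 -7.85379235e-04 -7.70916009e-04]
 [-5.35676984e-04 -9.59288284e-01  2.82428224e-01]
 [-9.61343958e-04 -2.82427640e-01 -9.59288124e-01]] [ 0.5259369  -0.19882817  0.2933037 ]
```

View pics/w1.png

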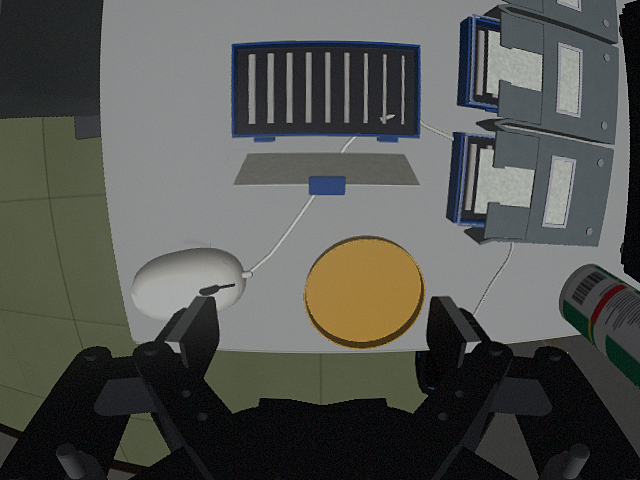

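The wrist view shows the case rim corners at (232,44), (420,44), (420,135) and (232,137). The lid is at rows 152–186 with its tab at (327,185). The tin lid is at (365,290) and the mouse at (190,283).

```bash
cat >> h.py <<'E'
def fworld(s,u,v,z):
    x,y=(u-s['cx'])/s['fx'],(v-s['cy'])/s['fy']; r=np.hypot(x,y); q=np.sin(r)/r
    d=s['R'].T@np.array([x*q,y*q,np.cos(r)]); c=-s['R'].T@s['t']
    return (c+d*(z-c[2])/d[2])[:2].round(4)
E
python3 - <<'E'
from h import *
s=dict(np.load('pics/w1.npz'))
for n,u,v,z in[('FL',420,44,.02),('FR',232,44,.02),('BR',232,137,.02),('BL',420,135,.02),('lidR',234,185,.09),('lidL',419,185,.09),('tab',327,194,.09),('tinN',365,237,.014),('tinc',365,290,.014),('mouse',243,272,.01),('mouseTop',185,250,.02),
 ('2FLb',459,106,0),('2FRt',475,15,.02),('3FLb',447,223,0),('3FRt',454,133,.02),('r3',612,140,.037),('r4',604,246,.037),('g12',616,42,.037)]: print(n,fworld(s,u,v,z))
E
```

```text
FL [ 0.5979 -0.1308]
FR [ 0.4592 -0.1312]
BR [ 0.4587 -0.2022]
BL [ 0.5982 -0.2005]
lidR [ 0.4761 -0.2283]
lidL [ 0.5802 -0.2283]
tab [ 0.5283 -0.234 ]
tinN [ 0.5592 -0.2812]
tinc [ 0.5609 -0.327 ]
mouse [ 0.4595 -0.3128]
mouseTop [ 0.4139 -0.2904]
2FLb [ 0.6363 -0.1748]
2FRt [ 0.6434 -0.1012]
3FLb [ 0.631  -0.2731]
3FRt [ 0.6252 -0.1975]
r3 [ 0.7732 -0.1882]
r4 [ 0.7806 -0.2831]
g12 [ 0.7784 -0.0997]
```

Call:
drive_tool --deltas '[[[0,0,0,0,0.3,2.0,110],[0,0,0,0,0.3,4.0,110],[0,0,0,0,0.3,6.0,110],[0,0,0,0,0.3,8.0,110],[0,0,0,0,0.3,8.5,110],[0,0,0,1,0.3,8.5,110],[0,0,0,1.8,0.3,8.5,110],[0,0,0,2.2,0.3,8.5,110],[0,0,0,2.4,0.3,8.5,110],[0,0,0,2.6,0.3,8.5,110],[0,0,0,2.8,0.3,8.5,110],[0,0,0,3.0,0.3,8.5,110],[0,0,0,3.2,0.3,8.5,110],[0,0,0,3.4,0.3,8.5,110],[0,0,0,3.6,0.3,8.5,110],[0,0,0,3.8,0.3,8.5,110],[0,0,0,4.0,0.3,8.5,110]]]' --force 20

```text
t: 3.35
tool_pos: [0.5286, -0.2305, 0.0662]
tool_rot: [0.707, 0.707, -0.0, -0.0]
wrist_force: [0.2, 0.3, 0.2]
grip_width: 0.0483
```

```bash
python3 - <<'E'
from h import *
s=snap('side','d2.png')
cv2.imwrite('pics/d2c.png',cv2.resize(cv2.imread('pics/d2.png')[60:300,240:540],None,fx=2.5,fy=2.5,interpolation=cv2.INTER_CUBIC))
print(manip.get_obs()['wrist_force'])
E
```

```text
[-0.62058355 -0.11081982 -0.37704774]
```

View pics/d2c.png

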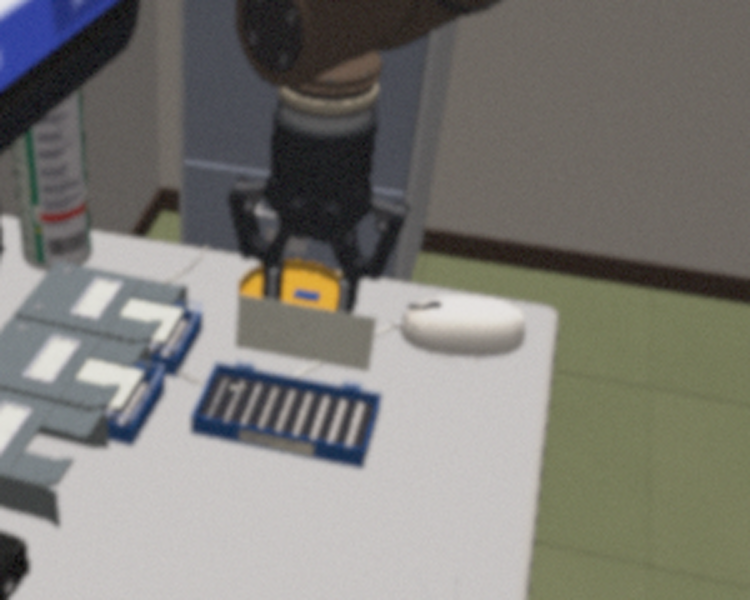

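The fingers stand behind the lid at (270–350, 285), close to touching it. Next I sweep it over.

Call:
drive_tool --deltas '[[[0,0,0,0.2,0,0,110],[0,0,0,0.4,0,0,110],[0,0,0,0.6,0,0,110],[0,0,0,0.8,0,0,110],[0,0,0,1.0,0,0,110],[0,0,0,1.2,0,0,110],[0,0,0,1.4,0,0,110],[0,0,0,1.6,0,0,110],[0,0,0,1.8,0,0,110],[0,0,0,2.0,0,0,110],[0,0,0,2.2,0,0,110],[0,0,0,2.4,0,0,110],[0,0,0,2.6,0,0,110],[0,0,0,2.8,0,0.1,110],[0,0,0,3.0,0,0.1,110],[0,0,0,3.2,0,0.2,110],[0,0,0,3.4,0,0.3,110],[0,0,0,3.6,0,0.4,110],[0,0,0,3.8,0,0.5,110],[0,0,0,4.0,0,0.6,110]]]'

```text
t: 5.4
tool_pos: [0.5287, -0.1906, 0.0603]
tool_rot: [0.707, 0.707, 0.0, 0.0]
wrist_force: [0.2, -1.3, -0.2]
grip_width: 0.0484
```

```bash
python3 - <<'E'
from h import *
s=snap('side','d3.png');w=snap('wrist','w3.png')
a=cv2.resize(cv2.imread('pics/d3.png')[100:260,260:460],None,fx=2,fy=2)
b=cv2.resize(cv2.imread('pics/w3.png'),(400,300))
cv2.imwrite('pics/m3.png',np.hstack([a[:300],b]))
print(manip.get_obs()['wrist_force'])
E
```

```text
[-1.10242489  0.34264775 -0.509721  ]
```

View pics/m3.png

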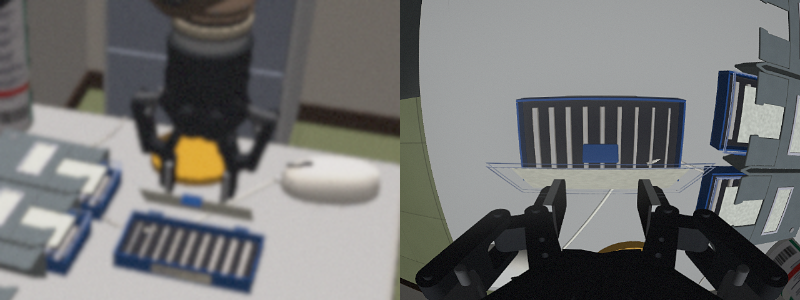

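The lid is past upright and leaning over the case, and the case hasn't moved. I continue down the arc.

Call:
drive_tool --deltas '[[[0,0,0,0.2,0,0.1,110],[0,0,0,0.4,0,0.2,110],[0,0,0,0.6,0,0.3,110],[0,0,0,0.8,0,0.5,110],[0,0,0,1.0,0,0.6,110],[0,0,0,1.2,0,0.8,110],[0,0,0,1.4,0,1.0,110],[0,0,0,1.6,0,1.2,110],[0,0,0,1.8,0,1.4,110],[0,0,0,2.0,0,1.6,110],[0,0,0,2.1,0,1.8,110],[0,0,0,2.2,0,2.0,110],[0,0,0,2.3,0,2.2,110],[0,0,0,2.4,0,2.4,110],[0,0,0,2.5,0,2.6,110],[0,0,0,2.6,0,2.8,110],[0,0,0,2.7,0,2.9,110],[0,0,0,2.8,0,3.0,110],[0,0,0,2.8,0,3.1,110],[0,0,0,2.8,0,3.1,110]]]'

```text
t: 7.5
tool_pos: [0.5285, -0.1627, 0.0291]
tool_rot: [0.707, 0.707, -0.0, -0.0]
wrist_force: [-0.4, -0.0, 0.2]
grip_width: 0.0487
```

Call:
drive_tool --deltas '[[[0,0,0,0.2,0,0.1,110],[0,0,0,0.4,0,0.2,110],[0,0,0,0.6,0,0.3,110],[0,0,0,0.6,0,0.4,110],[0,0,0,0.6,0,0.5,110],[0,0,0,0.6,0,0.5,110]]]'

```text
t: 8.1
tool_pos: [0.529, -0.1571, 0.0266]
tool_rot: [0.707, 0.707, -0.0, -0.0]
wrist_force: [-4.5, 1.2, 12.7]
grip_width: 0.0486
```

Call:
drive_tool --deltas '[[[0,0,0,0,0,0,110],[0,0,0,0,0,0,110],[0,0,0,0,0,-2,110],[0,0,0,0,0,-5,110],[0,0,0,-3,0,-9,50],[0,0,0,-7,0,-13,0],[0,0,0,-10.5,0,-15,0],[0,0,0,-10.5,0,-15,0],[0,0,0,-10.5,0,-15,0]]]'

```text
t: 9.0
tool_pos: [0.5286, -0.2622, 0.1746]
tool_rot: [0.708, 0.707, 0.0, 0.0]
wrist_force: [-0.6, 0.4, -0.4]
grip_width: 0.0854
```

```bash
python3 - <<'E'
from h import *
s=snap('wrist','w4.png')
print(manip.get_obs()['tool_pos'])
cv2.imwrite('pics/w4c.png',cv2.resize(cv2.imread('pics/w4.png')[60:320,180:580],None,fx=2,fy=2,interpolation=cv2.INTER_CUBIC))
E
```

```text
[ 0.52794197 -0.26088674  0.17309353]
```

View pics/w4c.png

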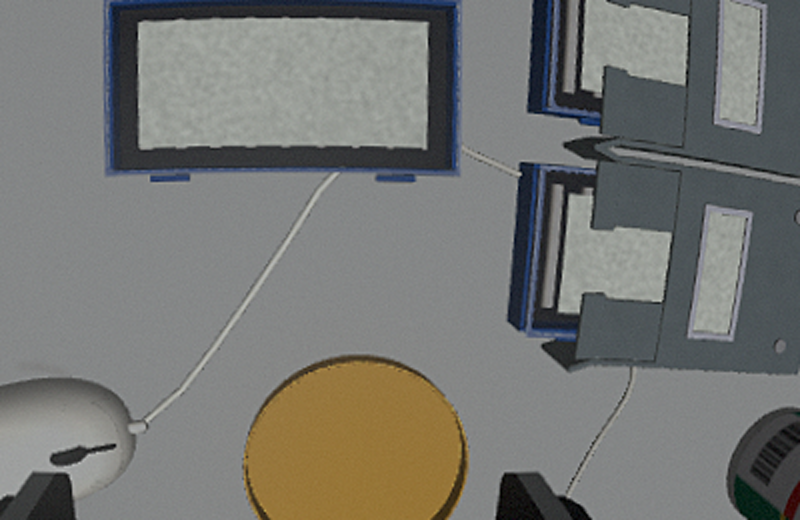

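The lid is down flat on the case: the shut case has corners at crop (105,5), (460,5), (460,175) and (105,175), with hinge tabs at (170,178) and (395,178). The stored cases and the tin lid are untouched.

```bash
python3 - <<'E'
from h import *
s=dict(np.load('pics/w4.npz'))
for n,u,v,z in[('FL',460,5,.03),('FR',105,5,.03),('BR',105,175,.03),('BL',460,175,.03),('2Lb',528,112,0),('3Lb',508,325,0),('3Rt',521,163,.02),('3lipb',575,370,0),('midlip',565,148,0),('3tagL',705,205,.037),('3tagR',688,338,.037),('gap',612,148,.037),('gap2',800,180,.037),('tin',355,457,.014)]: print(n,fworld(s,180+u/2,60+v/2,z))
z=s['z_map']; R,t=s['R'],s['t']
for v in (72,90,108,125,138):
  o=[]
  for u in (245,330,400):
    x,y=(u-s['cx'])/s['fx'],(v-s['cy'])/s['fy'];r=np.hypot(x,y);q=np.tan(r)/r
    o.append((R.T@(np.array([x*q,y*q,1])*np.median(z[v-2:v+3,u-2:u+3])-t)).round(4))
  print(*o)
E
```

```text
FL [ 0.5968 -0.1348]
FR [ 0.46   -0.1345]
BR [ 0.4591 -0.202 ]
BL [ 0.5975 -0.2023]
2Lb [ 0.6349 -0.1744]
3Lb [ 0.6303 -0.2702]
3Rt [ 0.6257 -0.1967]
3lipb [ 0.6661 -0.2919]
midlip [ 0.6529 -0.1892]
3tagL [ 0.7055 -0.208 ]
3tagR [ 0.7039 -0.2659]
gap [ 0.6591 -0.1879]
gap2 [ 0.7582 -0.1926]
tin [ 0.5604 -0.3278]
[ 0.4658 -0.1396  0.0098] [ 0.5351 -0.1444  0.0273] [ 0.5931 -0.1397  0.0094]
[ 0.4657 -0.1549  0.0095] [ 0.5351 -0.1586  0.027 ] [ 0.5931 -0.1551  0.0097]
[ 0.4655 -0.1701  0.0096] [ 0.5351 -0.1728  0.0271] [ 0.5931 -0.1703  0.0098]
[ 0.4653 -0.1844  0.0097] [ 0.5351 -0.1861  0.0271] [ 0.5934 -0.1846  0.0096]
[ 0.4651 -0.1953  0.0098] [ 0.5354 -0.1966  0.0095] [ 0.5936 -0.1955  0.0096]
```

Call:
drive_tool --deltas '[[[0,0,0.047,2.0,0,3,135],[0,0,0.047,2.7,0,7,135],[0,0,0.047,2.7,0,11,135],[0,0,0.047,2.7,0,14,135],[0,0,0.047,2.7,0,16,135],[0,0,0.047,2.7,0,16.6,135],[0,0,0.047,2.7,0,17.0,135],[0,0,0.047,2.7,0,17.0,135],[0,0,0.047,3.2,0,17.0,135],[0,0,0.047,3.7,0,17.0,135],[0,0,0.047,4.2,0,17.0,135],[0,0,0.047,4.7,0,17.0,135],[0,0,0.047,5.2,0,17.0,135],[0,0,0.047,5.7,0,17.0,135],[0,0,0.047,6.2,0,17.0,135]]]'

```text
t: 10.55
tool_pos: [0.5291, -0.1999, 0.0048]
tool_rot: [0.724, 0.69, 0.0, 0.001]
wrist_force: [0.3, -2.6, 1.8]
grip_width: 0.0402
```

Call:
drive_tool --deltas '[[[0,0,0,0.7,0,0,135],[0,0,0,1.4,-0.1,0,135],[0,0,0,2.1,-0.1,0,135],[0,0,0,2.8,-0.1,0,135],[0,0,0,3.5,-0.2,0,135],[0,0,0,4.2,-0.2,0,135],[0,0,0,4.9,-0.2,0,135],[0,0,0,5.6,-0.3,0,135],[0,0,0,6.3,-0.3,0,135],[0,0,0,7.0,-0.3,0,135],[0,0,0,7.7,-0.4,0,135],[0,0,0,8.4,-0.4,0,135],[0,0,0,9.0,-0.4,0,135],[0,0,0,9.5,-0.5,0,135],[0,0,0,10.0,-0.5,0,135],[0,0,0,10.4,-0.5,0,135],[0,0,0,10.7,-0.5,0,135],[0,0,0,10.9,-0.5,0,135],[0,0,0,10.9,-0.5,0,135]]]'

```text
t: 12.45
tool_pos: [0.5286, -0.0902, 0.0042]
tool_rot: [0.724, 0.69, 0.0, -0.0]
wrist_force: [-0.2, 0.4, -0.1]
grip_width: 0.0399
```

Call:
drive_tool --deltas '[[[0,0,0,-1.5,0,0,135],[0,0,0,-3,0,-1,135],[0,0,0,-3,0,-5,135],[0,0,0.1,-3,0,-9,135],[0,0,0.25,-2,-1,-13,110],[0,0,0.4,-1,-2,-16,110],[0,0,0.53,0,-3,-16,110],[0,0,0.66,1,-4,-16,110],[0,0,0.8,2,-5,-16,110],[0,0,0.93,3,-6,-16,110],[0,0,1.06,4,-7,-16,110],[0,0,1.2,4.6,-8.2,-16,110],[0,0,1.33,4.6,-8.2,-16,110],[0,0,1.46,4.6,-8.2,-16,110],[0,0,1.571,4.6,-8.2,-16,110],[0,0,1.571,4.6,-8.2,-16,110],[0,0,1.571,4.6,-8.2,-16,110]]]'

```text
t: 14.15
tool_pos: [0.4492, -0.0417, 0.1649]
tool_rot: [1.0, -0.023, 0.0, 0.0]
wrist_force: [-0.9, 0.3, 0.2]
grip_width: 0.0486
```

```bash
python3 - <<'E'
from h import *
s=snap('wrist','w5.png')
print(manip.get_obs()['tool_pos'])
cv2.imwrite('pics/w5c.png',cv2.resize(cv2.imread('pics/w5.png')[0:300,120:520],None,fx=2,fy=2,interpolation=cv2.INTER_CUBIC))
E
```

```text
[ 0.44913567 -0.04151256  0.16479527]
```

View pics/w5c.png

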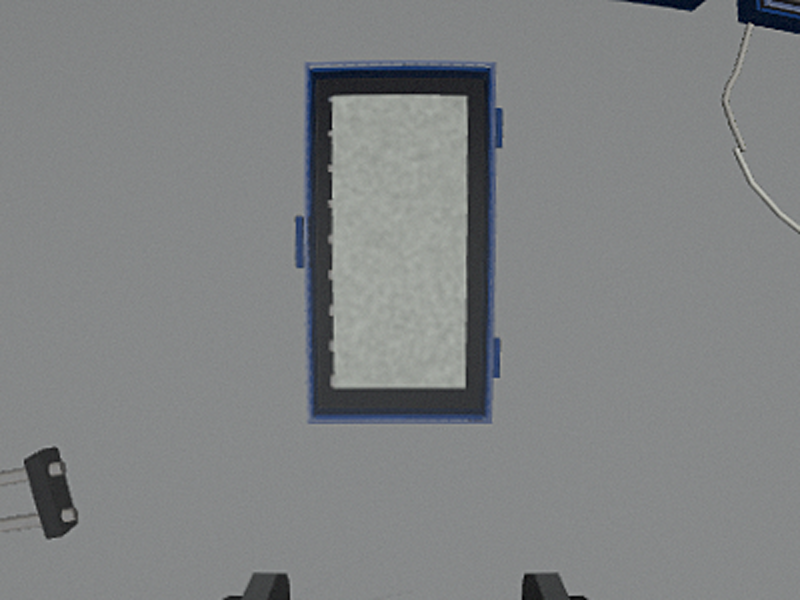

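The shut case is aligned with the tool: corners at crop (305,65), (495,65), (491,422) and (309,422). The rod clamp at (55,490) is well to the left.

```bash
python3 - <<'E'
from h import *
s=dict(np.load('pics/w5.npz'))
P=np.array([fworld(s,120+u/2,v/2,.03) for u,v in[(305,65),(495,65),(491,422),(309,422)]]);print(P)
c=P.mean(0);d=P[0]+P[1]-P[2]-P[3];print(c,d[1]/d[0], 'sleeve y at c', -.050-.047*(c[0]-.659))
print(fworld(s,120+55/2,490/2,.02), manip.get_obs()['qpos'])
E
```

```text
[[ 0.5988 -0.0116]
 [ 0.5954 -0.0817]
 [ 0.459  -0.0752]
 [ 0.4622 -0.0054]]
[ 0.52885  -0.043475] -0.046520146520146514 sleeve y at c -0.043882950000000004
[0.4365 0.1125] [-3.17794645e-01 -1.56545824e-01  2.16989575e+00  3.82069288e-05
  1.12759924e+00  1.29912374e+00]
```

Call:
drive_tool --deltas '[[[0,0,0,-1.5,-0.15,4,135],[0,0,0,-1.5,-0.15,8,135],[0,0,0,-1.5,-0.15,12,135],[0,0,0,-1.5,-0.15,15,135],[0,0,0,-1.5,-0.15,16.1,135],[0,0,0,-1.5,-0.15,16.1,135],[0,0,0,-1.0,-0.15,16.1,135],[0,0,0,-0.5,-0.15,16.1,135],[0,0,0,0,-0.15,16.1,135],[0,0,0,0.6,-0.15,16.1,135],[0,0,0,1.2,-0.15,16.1,135],[0,0,0,1.8,-0.15,16.1,135],[0,0,0,2.4,-0.15,16.1,135],[0,0,0,3.0,-0.15,16.1,135],[0,0,0,3.6,-0.15,16.1,135],[0,0,0,4.2,-0.15,16.1,135],[0,0,0,4.7,-0.15,16.1,135],[0,0,0,5.0,-0.15,16.1,135],[0,0,0,5.0,-0.15,16.1,135]]]'

```text
t: 16.1
tool_pos: [0.4999, -0.0419, 0.0034]
tool_rot: [1.0, -0.024, 0.001, 0.0]
wrist_force: [0.5, -0.0, -1.7]
grip_width: 0.0402
```

```bash
python3 - <<'E'
from h import *
s=snap('scene','s6.png');w=snap('wrist','w6.png')
a=cv2.resize(cv2.imread('pics/s6.png')[170:320,200:400],None,fx=2,fy=2,interpolation=cv2.INTER_CUBIC)
b=cv2.resize(cv2.imread('pics/w6.png')[0:300,120:520],(400,300))
cv2.imwrite('pics/m6.png',np.hstack([a,b]))
E
```

```text
(no output)
```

View pics/m6.png

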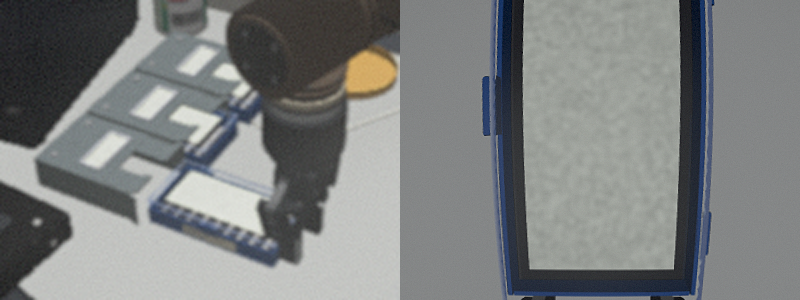

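The case's front is now just short of the empty bay's mouth, in line with it, and the lid is shut. I push it in.

Call:
drive_tool --deltas '[[[0,0,0,0.5,0,0,135],[0,0,0,1.0,0,0,135],[0,0,0,1.5,0,0,135],[0,0,0,2.0,0,0,135],[0,0,0,2.5,0,0,135],[0,0,0,3.0,0,0,135],[0,0,0,3.5,0,0,135],[0,0,0,4.0,0,0,135]]]'

```text
t: 17.0
tool_pos: [0.5394, -0.0436, 0.0033]
tool_rot: [1.0, -0.024, -0.0, -0.0]
wrist_force: [-0.8, -0.7, -0.1]
grip_width: 0.0402
```

```bash
python3 - <<'E'
from h import *
w=snap('wrist','w7.png')
cv2.imwrite('pics/w7c.png',cv2.imread('pics/w7.png')[0:340,60:580]);print(manip.get_obs()['wrist_force'])
E
```

```text
[-0.94263754  0.44941833 -0.22525624]
```

View pics/w7c.png

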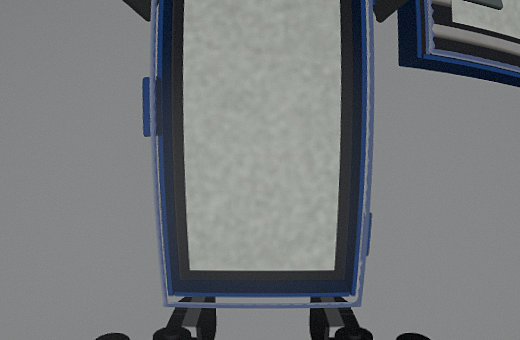

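The front end is inside the mouth, centred between the lips at (150,5) and (378,5), with under 1 N of force. I continue.

Call:
drive_tool --deltas '[[[0,0,0,0.5,0,0,135],[0,0,0,1.0,0,0,135],[0,0,0,1.5,0,0,135],[0,0,0,2.0,0,0,135],[0,0,0,2.5,0,0,135],[0,0,0,3.0,0,0,135],[0,0,0,3.5,0,0,135],[0,0,0,4.0,0,0,135],[0,0,0,4.5,0,0,135],[0,0,0,5.0,0,0,135],[0,0,0,5.5,0,0,135],[0,0,0,6.0,0,0,135],[0,0,0,6.5,0,0,135],[0,0,0,7.0,0,0,135],[0,0,0,7.4,0,0,135],[0,0,0,7.8,0,0,135],[0,0,0,8.0,0,0,135],[0,0,0,8.2,0,0,135]]]'

```text
t: 18.85
tool_pos: [0.6209, -0.0475, 0.0033]
tool_rot: [1.0, -0.024, -0.0, -0.0]
wrist_force: [-2.5, 0.5, 1.0]
grip_width: 0.0401
```

Next I creep on in 1 mm steps to the back stop.

Call:
drive_tool --deltas '[[[0,0,0,0.1,0,0,135],[0,0,0,0.2,0,0,135],[0,0,0,0.3,0,0,135],[0,0,0,0.4,0,0,135],[0,0,0,0.5,0,0,135],[0,0,0,0.6,0,0,135]]]'

```text
t: 19.45
tool_pos: [0.6269, -0.0477, 0.0033]
tool_rot: [1.0, -0.024, -0.0, -0.0]
wrist_force: [-2.0, 0.9, 1.3]
grip_width: 0.0399
```

Call:
drive_tool --deltas '[[[0,0,0,0.1,0,0,135],[0,0,0,0.2,0,0,135],[0,0,0,0.3,0,0,135],[0,0,0,0.3,0,0,135]]]'

```text
t: 19.85
tool_pos: [0.6298, -0.0478, 0.0033]
tool_rot: [1.0, -0.024, -0.0, -0.0]
wrist_force: [-1.7, 0.4, 1.5]
grip_width: 0.0401
```

Call:
drive_tool --deltas '[[[0,0,0,0.1,0,0,135],[0,0,0,0.2,0,0,135],[0,0,0,0.2,0,0,135]]]'

```text
t: 20.15
tool_pos: [0.6298, -0.0478, 0.0032]
tool_rot: [1.0, -0.023, -0.003, -0.0]
wrist_force: [-8.3, 1.0, 5.7]
grip_width: 0.0407
```

The push stalled at x = 0.6298 (0.629 predicted) with 8 N, so the case is against the back stop. I back off and check.

Call:
drive_tool --deltas '[[[0,0,0,0.2,0,0,135],[0,0,0,-1,0,0,135],[0,0,0,-3,0,0,135],[0,0,0,-6,0,-1,135],[0,0,0,-8,0,-5,135],[0,0,0,-9,0,-9,135],[0,0,0,-9,0,-13,135],[0,0,0,-9,0,-15,135],[0,0,0,-9,0,-15,135],[0,0,0,-9,0,-15,135]]]'

```text
t: 21.15
tool_pos: [0.5423, -0.0438, 0.1533]
tool_rot: [1.0, -0.024, 0.001, 0.0]
wrist_force: [-0.3, -0.2, -0.3]
grip_width: 0.0402
```

```bash
python3 - <<'E'
from h import *
s=snap('wrist','w8.png')
cv2.imwrite('pics/w8c.png',cv2.resize(cv2.imread('pics/w8.png')[0:240,180:500],None,fx=2.5,fy=2.5,interpolation=cv2.INTER_CUBIC))
E
```

```text
(no output)
```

View pics/w8c.png

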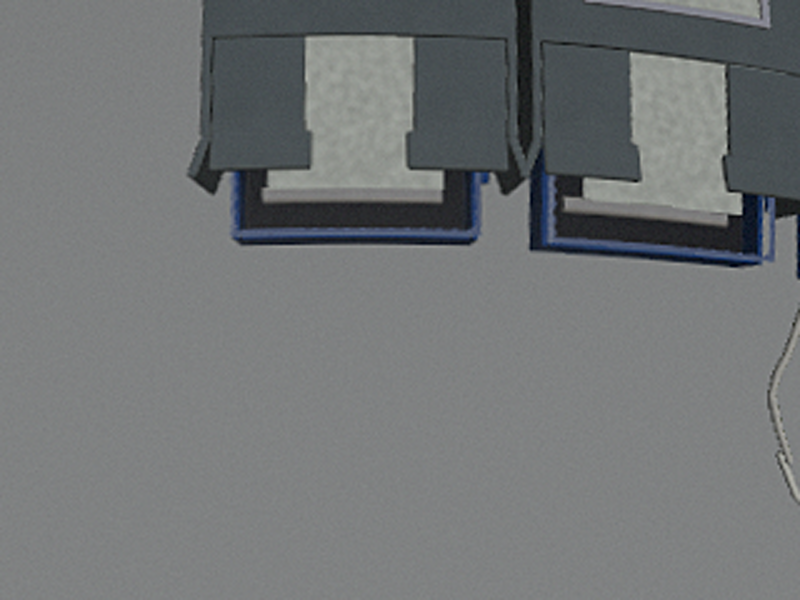

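The case is in the left bay with its outer end at (235–478, 237), sticking out about as far as the neighbour at (548–760, 250). I'll do one numeric check, including lid height.

```bash
python3 - <<'E'
from h import *
s=dict(np.load('pics/w8.npz'))
f=lambda u,v,z:fworld(s,180+u/2.5,v/2.5,z)
a,b=f(234,232,.03),f(478,236,.03); c,d=f(550,238,.03),f(763,257,.03)
print(a,b,c,d)
ax=np.array([np.cos(.047),-np.sin(.047)])
print('along axis end:',(a@ax+b@ax)/2,(c@ax+d@ax)/2,'yaw',-(b-a)[0]/(b-a)[1])
print('sleeve lips',f(213,190,0),f(512,190,0),'top inner',f(204,135,.037),f(518,135,.037))
z=s['z_map'];R,t=s['R'],s['t']
def pt(u,v):
    u,v=int(180+u/2.5),int(v/2.5);x,y=(u-s['cx'])/s['fx'],(v-s['cy'])/s['fy'];r=np.hypot(x,y);q=np.tan(r)/r
    return (R.T@(np.array([x*q,y*q,1])*np.median(z[v-1:v+2,u-1:u+2])-t)).round(4)
for p in[(320,100),(390,100),(320,180),(390,180),(650,120),(710,120)]:print(p,pt(*p))
E
```

```text
[ 0.6438 -0.014 ] [ 0.6394 -0.0827] [ 0.6388 -0.1035] [ 0.6352 -0.1701]
along axis end: 0.6431630966925941 0.64272379610237 yaw -0.06404657933042315
sleeve lips [ 0.6614 -0.0043] [ 0.6572 -0.0983] top inner [ 0.6717 -0.0078] [ 0.6678 -0.0944]
(320, 100) [ 0.682  -0.04    0.0266]
(390, 100) [ 0.6808 -0.0599  0.0275]
(320, 180) [ 0.6577 -0.0389  0.0276]
(390, 180) [ 0.6568 -0.0587  0.0272]
(650, 120) [ 0.6758 -0.1363  0.0274]
(710, 120) [ 0.6772 -0.1556  0.0274]
```

```bash
python3 -c "
from rig import manip
print(manip.get_obs()['t']);print(manip.close_job())"
```

```text
21.2
the job is handed in; nothing more can be done
None
```

The pin-gauge case is shut and fully home in the empty bay. I handed the job in at 21.2 s; no verdict is reported.

**What I did:** I tipped the lid over from its back and pressed it down with about 13 N. I then pushed the case sideways into line with the bay and lengthwise into it, sliding it the whole way. It stopped against the back stop at about 8 N, 1 mm from where I predicted.

**Last checks:**
- **Depth:** the case's outer end is within 1 mm of the neighbouring stored case's, measured along the rack.
- **Sideways:** it sits about 1–2 mm off the bay's centre line, against 9 mm allowed.
- **Angle:** it read 0.064 rad against the rack's 0.047, about 0.02 rad off, against 0.12 allowed.
- **Lid:** it is level at 27 mm, the same height as the stored case's lid.
- **Contact:** the gripper was clear of everything at hand-in.

No check failed. I did not measure the tin lid and rod clamp again at the end. Nothing I did came into contact with them, and they looked undisturbed in the later pictures.

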